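# Lock the bonder's indexing unit with its pin

## Task

Lock the carriage of the inclined indexing unit: take the square-headed pin out of the pin rack, put it square through the slot in the unit's sloping cover, feel along the hidden carriage until the tip drops into its index hole, and push the pin fully home so that its collar sits on the cover. Then let go of it, and leave the two other pins in the rack.

Things in the scene. Friction and masses are not known exactly. Their poses are not given: they have to be found in the camera images.
- unit: Indexing unit: fixed wedge-shaped housing, 120 (x) by 190 (y) mm. Origin: centre of its underside, on the bench; z up, -x its low front. Its top is a flat aluminium cover, 140 mm up the slope, 8 mm thick, rising towards +x at 25 degrees to the level: outward normal (-0.423, 0, 0.906) in the unit's frame, so the pin goes in along (0.423, 0, -0.906), tilted.
- slot_mid (a point): Middle of the slot through the cover, in the plane of the cover's outer face, 115 mm above the unit's origin; axes as the unit's. The slot is 16 mm wide and 64 mm long, its length along the unit's y.
- carriage_face (a point): Point on the hidden dark carriage's flat face, 35 mm straight in from the middle of the slot; axes as the unit's. The face is parallel to the cover and lies under the whole slot; it does not move. Its index hole, 16 mm across, 40 mm through, square to the face, is on the slot's long centre line, up to 24 mm either side of this point, elsewhere every time: it must be felt for.
- rack: Pin rack, fixed: aluminium top plate 200 (x) by 70 (y) mm, upper face 100 mm above the bench, three 18 mm holes in a row along its x at -60, 0 and +60 mm; end cheeks and a base plate, open between. Origin: centre of its underside. A pin hangs upright in each hole, collar on the plate; which is where varies.
- pin_center (a point): The locking pin, steel, loose, 0.15 to 0.23 kg, 131 mm long, the one with the square head. Point half-way up, on its axis; z from tip to head. Tip up: round shaft 12 mm across, 75 mm long, its last 6 mm tapering to a flat tip 6 mm across; round collar 30 mm across, 6 mm thick; square head 22 x 22 mm, faces square to x and y, 50 mm tall.
- pin_collar (a point): On the locking pin's axis, centre of its collar's underside: 75 mm above the tip, 9.5 mm above pin_center; axes the same. With the tip on the carriage's face it is 40 mm off the cover; fully home it is at the cover's outer face.
- round_pin_center (a point): Another pin, not needed: plain round head 26 mm across and 50 mm tall, shaft 45 mm, same collar. The point is 9.5 mm below the underside of its collar, on its axis.
- slim_pin_center (a point): Another pin, not needed: slim stem 12 mm across with a 20 mm ball on top, 54 mm above the collar in all, shaft 60 mm, same collar. The point is 9.5 mm below the underside of its collar, on its axis.
Things that resemble listed ones, but are neither listed nor needed, are in the scene too. What is shaped like the part that bears slim_pin_center but green is not meant.

How it is judged:
By the outcome, as a careful person would: the job done as asked, in the order asked, and still so for the second after the job is handed in, with the robot touching nothing.
It also fails if it takes over 51 s, if anything falls off the work surface, if the arm or the gripper's body presses on something with over 40 N, if the wrist force passes 120 N, or if a joint passes its speed limit or range.

## Robot

A 7-joint arm with a two-finger parallel gripper is mounted at the origin on the work surface. World frame = base frame: x ahead of the robot, y to its left, z up, the work surface at z = 0. Lengths are in m, angles in rad, forces in N, time in s.
With the tool pointing down it reaches from about 0.4 to 0.9 m from the base axis. Payload 5.6 kg.
Tool frame: the origin (TCP) lies midway between the tips of the shut fingers; the grasp point (between the pads) lies 19 mm behind it; y points along the fingers, z is the direction in which the jaws open and shut, and the axes are right-handed (so a half turn about y gives the same grasp; the last joint's range is limited). The gripper opens to 92 mm and grips with 3 to 60 N. Pads are 20 mm wide; open, the fingers measure 128 mm over their backs; the gripper's body (75 mm by 189 mm) begins 69 mm behind the grasp point.
Start: joints at [-1.148, 0.468, -0.012, 1.603, 0.006, 1.071, -0.056], TCP at [0.292, 0.581, 0.215] pointing down, gripper open.
Joint ranges: [-2.53, 2.53], [-0.31, 2.02], [-1.57, 1.55], [0.28, 2.44], [-1.29, 4.43], [0.15, 1.84], [-2.92, 2.92]. Speed limits (rad/s): [2.57, 2.57, 3.14, 3.14, 3.14, 3.14, 3.14].

## Interface

Orientations are given as [roll, pitch, yaw] about the fixed x, y, z axes, in that order (R = Rz(yaw) Ry(pitch) Rx(roll)).
In Python, from cell import robot gives the robot as it stands.
- The arm moves only by the shell command python3 -m pendant 'ROWS' [FORCE]. ROWS is JSON, a list of rows, each a list of 7 numbers: the turn, a rotation vector about the world's x, y, z in rad, then the shift along the world's x, y, z in m, then the closure in counts, from 0 (fully open) to 255 (shut). In form: [[ax, ay, az, dx, dy, dz, grip], ...]. A call has exactly 10 rows; each row is the pose to reach, as a shift and turn from the pose commanded when the call began; what a row does not reach only later rows make up. A row lasts 1/8 s, in which the tool goes at most 62.5 mm and 10.7 degrees, less where a joint would pass 70% of its speed; a pose out of reach is approached as far as the arm can. A call with a gripper value outside its range is refused whole. The fingers move at their own pace and stop on an object; FORCE is the grip in N (left out, the last holds). Time passes only in rows, so rows that repeat a pose let the fingers close, or fill a call up. It gives the time, the measured TCP pose, the force and the opening at its end, in the units of the state.
- robot.get_state(): the state, without advancing time (a new reading comes with each control period).
- robot.read_camera(name): name is "scene" or "top"; returns (picture, depth): 480x640x3 uint8, red, green, blue; 480x640 float32, m along the optical axis (not along the pixel's ray), 0 where there is no reading.
- robot.camera_params(name): a dict with "mtx" (3x3 intrinsics, pixels), "k1" (the pictures are not rectified: a ray, as slopes to the right and down, at radius r is drawn at 1 + k1 r^2 times it, then the intrinsics apply), "rvec" (rotation vector, rad) and "tvec" (3), from world to camera coordinates, as OpenCV has them. Camera axes: x right, y down, z forward; pixel columns grow to the right and rows downward; lengths in m; the calibration is good to about 2 mm. A picture is of the moment at which its call begins. camera_params takes no time and is no camera call.
- robot.finish_job(): hands the job in, once; it reports no verdict.
Trained networks look in the newest picture that a camera, given by its name, has taken for a name from the list of things; names that differ only in an ending like _2 or _b are one class to them, and where a whole thing is asked for, a point or a joint stands for the part that bears it (a point fixed in the world has none). Each returns a list of dicts, best first, with "score" (0 to 1); they miss things now and then, are a little off and sometimes report something else, mostly with a low value. They report only what shows in the picture. A call takes as long as a camera call. They do not tell look-alikes from the thing itself.
- robot.spot_in(label, camera): "at" ([x, y, z] in m, in the coordinates of the camera as it stood for that picture, good to about 4 mm: the middle of the surface that is visible of it).
- robot.pinpoint(label, camera): "at" ([x, y, z] in m, in the coordinates of the camera as it stood for that picture, good to about 4 mm: a listed point, or the origin of a listed thing).
The state is a dict: "time": time; "qpos": joint angles; "joint_velocities": joint speeds; "joint_efforts": joint torques, N m; "eef_pos": TCP position; "ee_rot": TCP orientation; "force": force on the tool from outside, world axes, zero at the start; "wrist_torque": the same for the moment, N m; "gripper_width": finger opening in m.
Only numpy, scipy, OpenCV 4.12 (cv2) and the standard library are available. Lean on these libraries where they do the work, as an engineer would, in place of code of your own. Each camera call takes 0.05 s, during which the arm holds its last target. There are 200 camera calls.

## Working session

There is one attempt and no reset: what is moved stays moved. The work goes in short steps, Python scripts to look and compute and a shell command to move; the robot and the scene stay as the last step left them, time stands still between calls to the robot, and variables do not carry over. Pictures are saved under pics/ and viewed, about 8 in all and at most 12, crops included, and the job is handed in when it is done.

```bash
mkdir -p pics; ls; cat > h.py <<'E'
import numpy as np, cv2
from cell import robot
from scipy.spatial.transform import Rotation as R
def cam(n):
    p=robot.camera_params(n); Rm=R.from_rotvec(np.ravel(p['rvec'])).as_matrix(); return np.array(p['mtx']),p['k1'],Rm,np.ravel(p['tvec'])
def c2w(n,a):
    K,k,Rm,t=cam(n); return Rm.T@(np.array(a)-t)
def w2p(n,X):
    K,k,Rm,t=cam(n); c=Rm@np.array(X)+t; s=c[:2]/c[2]; s=s*(1+k*(s@s)); return K[:2,:2]@s+K[:2,2]
def cloud(n,d):
    K,k,Rm,t=cam(n)
    v,u=np.mgrid[:480,:640]; q=np.stack([(u-K[0,2])/K[0,0],(v-K[1,2])/K[1,1]],-1); s=q.copy()
    for _ in range(8): s=q/(1+k*(s**2).sum(-1,keepdims=True))
    c=np.dstack([s*d[...,None],d]); return (c-t)@Rm
E
python3 - <<'E'
from h import *
s=robot.get_state(); print({k:np.round(v,3).tolist() for k,v in s.items()})
for n in ('scene','top'):
    im,d=robot.read_camera(n); cv2.imwrite(f'pics/{n}0.png',im[...,::-1]); np.save(f'{n}0.npy',d)
    for l in ('unit','slot_mid','rack','pin_center','pin_collar','round_pin_center','slim_pin_center'):
        for r in robot.pinpoint(l,n)[:3]:
            X=c2w(n,r['at']); print(n,l,round(r['score'],2),X.round(3),w2p(n,X).round())
print(robot.get_state()['time'])
E
```

```text
pics
{'time': 0.0, 'qpos': [-1.148, 0.468, -0.012, 1.604, 0.006, 1.071, -0.056], 'joint_velocities': [0.001, -0.001, -0.001, -0.001, 0.001, -0.001, -0.001], 'joint_efforts': [0.002, -52.057, -0.012, -24.374, -0.057, 0.017, 0.0], 'eef_pos': [0.292, 0.58, 0.214], 'ee_rot': [-1.573, -0.0, -0.466], 'force': [-0.311, 0.401, 0.632], 'wrist_torque': [-0.012, -0.018, -0.015], 'gripper_width': 0.092}
scene unit 0.72 [ 0.653 -0.161 -0.001] [200. 284.]
scene slot_mid 0.46 [0.597 0.252 0.093] [450. 315.]
scene rack 0.92 [0.545 0.239 0.003] [443. 319.]
scene pin_center 0.76 [0.598 0.25  0.09 ] [448. 316.]
scene pin_collar 0.73 [0.605 0.253 0.1  ] [449. 317.]
scene round_pin_center 0.91 [0.487 0.228 0.088] [455. 258.]
scene slim_pin_center 0.74 [0.544 0.242 0.087] [453. 288.]
scene slim_pin_center 0.66 [0.559 0.129 0.047] [378. 286.]
scene slim_pin_center 0.63 [0.39  0.24  0.049] [475. 236.]
top unit 0.75 [ 0.648 -0.17   0.   ] [416. 161.]
top unit 0.63 [0.483 0.222 0.088] [174. 250.]
top slot_mid 0.69 [ 0.645 -0.169  0.114] [431. 143.]
top rack 0.72 [ 0.544  0.239 -0.004] [181. 219.]
top pin_center 0.84 [0.598 0.25  0.091] [158. 175.]
top pin_collar 0.74 [0.601 0.252 0.101] [155. 172.]
top round_pin_center 0.56 [0.483 0.22  0.088] [176. 250.]
top slim_pin_center 0.92 [0.542 0.241 0.089] [163. 211.]
top slim_pin_center 0.6 [0.391 0.231 0.052] [173. 310.]
top slim_pin_center 0.57 [0.565 0.127 0.046] [242. 202.]
0.8
```

View pics/scene0.png

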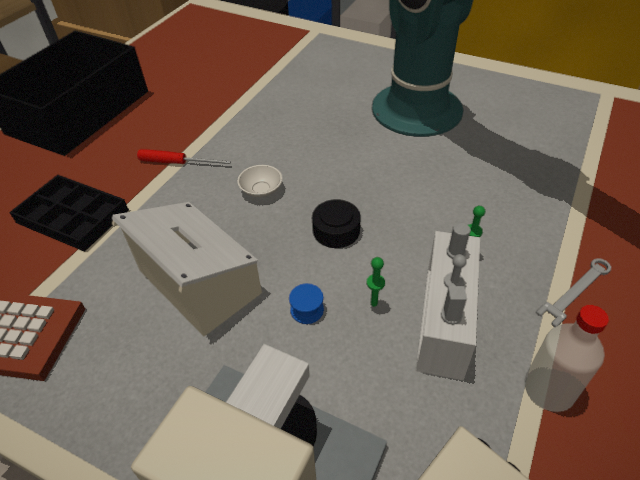

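View pics/top0.png

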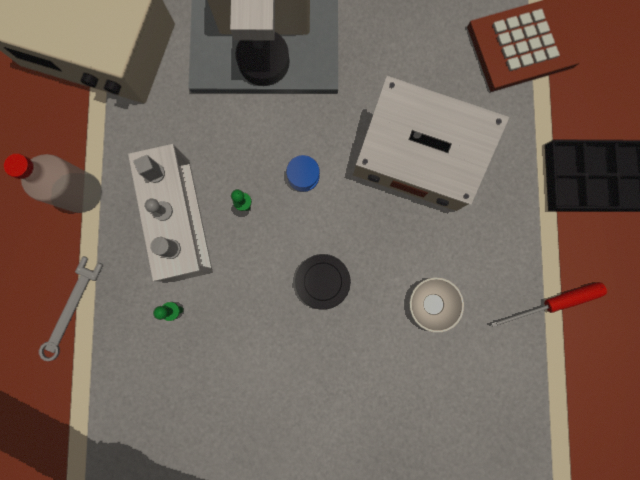

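Scene: the rack is at right, scene (450,300) / top (170,212). The unit is at top (432,143), with its low front towards the robot.

Candidates for the pin: square head at top (147,165), slim ball at (153,205), round head at (163,245), and green decoys at (240,200) and (168,312). I choose the square head.

Next I take the geometry from depth and check the choice in a close crop.

```bash
python3 - <<'E'
from h import *
im=cv2.imread('pics/top0.png'); im2=cv2.imread('pics/scene0.png')
c=cv2.resize(im[130:290,110:270],(480,480),interpolation=3); e=cv2.resize(im[70:215,345:515],(560,478),interpolation=3)
cv2.imwrite('pics/crop1.png',np.hstack([np.vstack([c[:480]]),cv2.copyMakeBorder(e,0,2,0,0,0)])[:, :1040]); 
x=cv2.imread('pics/crop1.png'); cv2.imwrite('pics/crop1.png',cv2.resize(x,(800,int(480*800/1040))))
P={n:cloud(n,np.load(f'{n}0.npy')) for n in('top','scene')}
allp=np.vstack([P[n][np.load(f'{n}0.npy')>0] for n in P]); T=P['top'][np.load('top0.npy')>0]
def rect(a): return cv2.minAreaRect((a*1000).astype(np.float32))
for nm in P:
    Q=P[nm][np.load(nm+'0.npy')>0]
    b=lambda lo,hi:Q[np.all((Q>lo)&(Q<hi),1)]
    h=b([.57,.22,.14],[.63,.29,.2]); print(nm,'head',len(h),h.min(0).round(3),h.max(0).round(3),rect(h[h[:,2]>h[:,2].max()-.006][:,:2]))
    pl=b([.42,.16,.092],[.66,.3,.104]); print('plate',rect(pl[:,:2]),np.median(pl[:,2]))
    u=b([.55,-.29,.06],[.75,-.05,.16])
    # ransac plane with 25deg tilt
    best=None; rg=np.random.default_rng(0)
    for _ in range(400):
        p=u[rg.choice(len(u),3)]; n=np.cross(p[1]-p[0],p[2]-p[0]); n/=np.linalg.norm(n)+1e-12; n*=np.sign(n[2])
        if abs(n[2]-.906)>.04: continue
        m=abs((u-p[0])@n)<.002
        if best is None or m.sum()>best.sum(): best=m
    f=u[best]; o=f.mean(0); n=np.linalg.svd(f-o,full_matrices=False)[2][2]; n*=np.sign(n[2])
    az=np.arctan2(-n[1],-n[0]); print('cover n',n.round(3),'unit yaw deg',np.degrees(az),'tilt',np.degrees(np.arccos(n[2])),len(f))
    ex=np.array([n[2]*np.cos(az),n[2]*np.sin(az),np.hypot(n[0],n[1])]); ey=np.cross(n,ex)
    r=rect(np.c_[(f-o)@ex,(f-o)@ey]); print('rect',r); 
    ctr=o+ex*r[0][0]/1e3+ey*r[0][1]/1e3; print('cover centre',ctr.round(4),'ex',ex.round(3),'ey',ey.round(3))
    ob=b([.35,-.05,.0],[1.0,.16,.6]); 
    for zz in (.1,.2,.3): 
        k=ob[ob[:,2]>zz]; print('obst >',zz,len(k),(k.min(0).round(3),k.max(0).round(3)) if len(k) else '')
E
```

```text
top head 315 [0.586 0.238 0.14 ] [0.613 0.266 0.158] ((599.4889526367188, 252.09632873535156), (22.40450668334961, 22.857467651367188), 22.340274810791016)
plate ((542.05224609375, 238.45089721679688), (201.15452575683594, 71.18663024902344), 13.520598411560059) 0.0991056634632145
cover n [-0.398  0.14   0.906] unit yaw deg -19.350251887493187 tilt 24.98177425882388 9971
rect ((-2.1200103759765625, -0.0269012451171875), (140.39102172851562, 190.37611389160156), 0.2182459682226181)
cover centre [ 0.6479 -0.1665  0.1146] ex [ 0.855 -0.3    0.422] ey [0.331 0.944 0.   ]
obst > 0.1 2334 (array([0.554, 0.02 , 0.1  ]), array([0.875, 0.16 , 0.184]))
obst > 0.2 0 
obst > 0.3 0 
scene head 344 [0.588 0.241 0.14 ] [0.616 0.268 0.157] ((601.6510009765625, 254.3237762451172), (22.23607063293457, 22.561124801635742), 22.199562072753906)
plate ((543.29443359375, 239.84454345703125), (203.42848205566406, 71.20183563232422), 13.399471282958984) 0.09861890809786758
cover n [-0.401  0.138  0.906] unit yaw deg -18.964967101454636 tilt 25.073994750338883 5873
rect ((-5.432792663574219, -6.4420623779296875), (193.46835327148438, 142.8571014404297), 89.79437255859375)
cover centre [ 0.6485 -0.1651  0.1134] ex [ 0.857 -0.294  0.424] ey [0.325 0.946 0.   ]
obst > 0.1 14363 (array([0.557, 0.021, 0.103]), array([0.971, 0.16 , 0.188]))
obst > 0.2 0 
obst > 0.3 0
```

View pics/crop1.png

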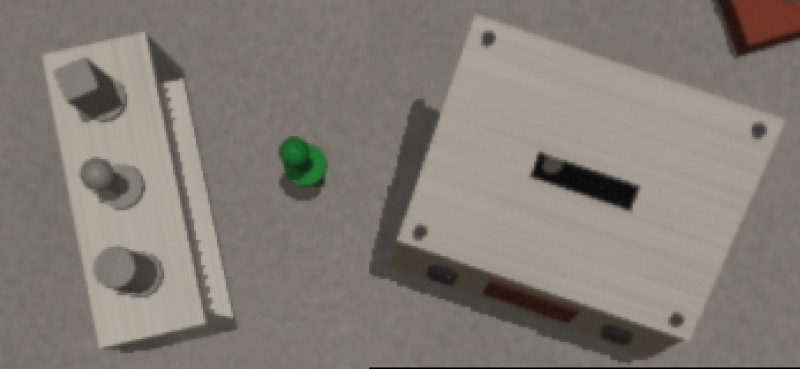

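The crop confirms the square head at top (147,165) in the rack. A grey spot shows inside the slot near (417,135), towards its +y end. I check the depth in the slot and the height of the bottle.

```bash
python3 - <<'E'
from h import *
d=np.load('top0.npy');P=cloud('top',d); im=cv2.imread('pics/top0.png')
n=np.array([-.399,.139,.906]);n/=np.linalg.norm(n);o=np.array([.648,-.166,.114])
for nm in('top','scene'):
    d=np.load(nm+'0.npy');P=cloud(nm,d);im=cv2.imread(f'pics/{nm}0.png')
    ey=np.array([.328,.945,0]);ex=np.cross(ey,n)
    q=P-o; a=q@ex;b=q@ey;c=q@n
    m=(d>0)&(abs(a)<.05)&(abs(b)<.05)&(c<-.012)
    g=im.mean(2)
    for v,u in np.argwhere(m)[:: (2 if nm=='top' else 2)]: print(nm,u,v,(np.array([a[v,u],b[v,u],c[v,u]])*1e3).round(),g[v,u].round())
    Q=P[(d>0)&(P[...,1]>.32)&(P[...,0]<.8)&(P[...,2]>.05)]; print('left obj',Q.min(0).round(3),Q.max(0).round(3)) if len(Q) else 0
    s=(abs(a)<.04)&(abs(b)<.045)&(d>0)&(g<60); print('slot dark centroid a,b',(a[s].min(),a[s].max(),b[s].min(),b[s].max()), s.sum())
E
```

```text
top 412 130 [  5.  28. -36.] 78.0
top 411 131 [  3.  29. -32.] 87.0
top 413 131 [  4.  26. -34.] 40.0
top 415 131 [  5.  23. -34.] 89.0
top 411 132 [  2.  28. -35.] 64.0
top 413 132 [  3.  25. -34.] 21.0
top 415 132 [  -3.   15. -126.] 62.0
top 417 132 [  -2.   12. -125.] 89.0
top 419 132 [  -0.    8. -126.] 109.0
top 412 133 [  1.  26. -34.] 22.0
top 414 133 [  -5.   16. -121.] 58.0
top 416 133 [  -4.   12. -126.] 67.0
top 418 133 [  -2.    9. -122.] 72.0
top 420 133 [  -1.    6. -124.] 89.0
top 422 133 [  4.   9. -58.] 94.0
top 411 134 [ -1.  27. -35.] 32.0
top 413 134 [ -0.  24. -37.] 31.0
top 415 134 [  -6.   14. -122.] 64.0
top 417 134 [  -5.   10. -125.] 65.0
top 419 134 [  -4.    7. -125.] 68.0
top 421 134 [  -3.    4. -124.] 56.0
top 423 134 [  5.   9. -38.] 66.0
top 425 134 [  6.   6. -35.] 94.0
top 411 135 [ -3.  27. -34.] 17.0
top 413 135 [  -8.   17. -121.] 47.0
top 415 135 [  -7.   13. -119.] 66.0
top 417 135 [  -6.   10. -119.] 68.0
top 419 135 [  -5.    7. -122.] 67.0
top 421 135 [ -0.   8. -73.] 34.0
top 423 135 [  3.   9. -36.] 21.0
top 425 135 [  4.   6. -34.] 40.0

[... 28083 characters left out ...]
33 [  43.   45. -147.] 127.0
scene 165 333 [  43.   49. -144.] 129.0
scene 158 334 [  50.   42. -149.] 128.0
scene 160 334 [  47.   43. -149.] 128.0
scene 162 334 [  45.   45. -148.] 126.0
scene 164 334 [  43.   47. -148.] 125.0
scene 159 335 [  49.   43. -151.] 130.0
scene 161 335 [  49.   48. -147.] 129.0
scene 163 335 [  45.   48. -149.] 129.0
scene 160 336 [  49.   46. -150.] 128.0
scene 162 336 [  47.   49. -149.] 129.0
left obj [0.565 0.32  0.05 ] [0.8   0.448 0.191]Traceback (most recent call last):
  File "<stdin>", line 12, in <module>
    return umr_minimum(a, axis, None, out, keepdims, initial, where)
ValueError: zero-size array to reduction operation minimum which has no identity
```

Depth shows the face 35 mm down, with the index hole visible obliquely at about +15 mm towards the unit's +y. I will still confirm it by feel. Next I move above the pin, turning the jaws across the rack.

```bash
python3 -m pendant '[[0,0,0.1,0.02,-0.02,0.045,0],[0,0,0.25,0.06,-0.065,0.05,0],[0,0,0.4,0.1,-0.107,0.05,0],[0,0,0.55,0.14,-0.15,0.05,0],[0,0,0.7,0.18,-0.192,0.05,0],[0,0,0.8,0.22,-0.235,0.05,0],[0,0,0.855,0.26,-0.277,0.05,0],[0,0,0.855,0.295,-0.315,0.05,0],[0,0,0.855,0.309,-0.328,0.05,0],[0,0,0.855,0.309,-0.328,0.04,0]]' 30
```

```text
time: 2.05
eef_pos: [0.6018, 0.2524, 0.2548]
ee_rot: [-1.57, -0.002, 0.387]
force: [-0.6, 0.8, 0.0]
gripper_width: 0.0922
```

```bash
python3 -m pendant '[[0,0,0,-0.001,0,-0.04,0],[0,0,0,-0.001,0,-0.085,0],[0,0,0,-0.001,0,-0.125,0],[0,0,0,-0.001,0,-0.146,0],[0,0,0,-0.001,0,-0.146,0],[0,0,0,-0.001,0,-0.146,255],[0,0,0,-0.001,0,-0.146,255],[0,0,0,-0.001,0,-0.146,255],[0,0,0,-0.001,0,-0.146,255],[0,0,0,-0.001,0,-0.146,255]]' 40
```

```text
time: 3.3
eef_pos: [0.6001, 0.2527, 0.1088]
ee_rot: [-1.571, -0.0, 0.389]
force: [-0.2, 1.3, -1.3]
gripper_width: 0.044
```

```bash
python3 -m pendant '[[0,0,0,0,0,0,255],[0,0,0,0,0,0,255],[0,0,0,0,0,0,255],[0,0,0,0,0,0,255],[0,0,0,0,0,0.01,255],[0,0,0,0,0,0.03,255],[0,0,0,0,0,0.07,255],[0,0,0,0,0,0.11,255],[0,0,0,0,0,0.15,255],[0,0,0,0,0,0.19,255]]' 40
```

```text
time: 4.55
eef_pos: [0.5999, 0.2525, 0.3016]
ee_rot: [-1.571, -0.002, 0.389]
force: [0.8, -0.6, -1.7]
gripper_width: 0.022
```

```bash
python3 - <<'E'
from h import *
yaw=np.radians(-19.15); ey=np.array([-np.sin(yaw),np.cos(yaw),0]); p=R.from_euler('z',yaw).apply([.4226,0,-.9063])
Rf=R.from_rotvec(ey*np.radians(-25))*R.from_euler('xyz',[-np.pi/2,0,yaw])
R0=R.from_euler('xyz',[-np.pi/2,0,.389]); r=(Rf*R0.inv()).as_rotvec(); print('rv',r.round(4),p.round(4),ey.round(4), Rf.as_matrix().round(3).tolist(), Rf.as_euler('xyz').round(3))
S=np.array([.648,-.166,.1145])+.005*ey; print((S-p*.1438).round(4))
E
```

```text
rv [ 0.0122 -0.4457 -0.7115] [ 0.3992 -0.1386 -0.9063] [0.328  0.9447 0.    ] [[0.856, 0.399, 0.328], [-0.297, -0.139, 0.945], [0.423, -0.906, 0.0]] [-1.571 -0.436 -0.334]
[ 0.5922 -0.1413  0.2448]
```

```bash
python3 -m pendant '[[0,0,-0.07,-0.01,-0.03,0.005,255],[0,0,-0.2,-0.03,-0.08,0.01,255],[0.003,-0.11,-0.3,-0.04,-0.13,0.01,255],[0.005,-0.18,-0.4,-0.045,-0.18,0.01,255],[0.007,-0.26,-0.5,-0.04,-0.23,0.01,255],[0.009,-0.34,-0.6,-0.03,-0.28,0,255],[0.012,-0.42,-0.68,-0.02,-0.33,-0.01,255],[0.012,-0.446,-0.711,-0.01,-0.37,-0.03,255],[0.012,-0.446,-0.711,-0.008,-0.394,-0.05,255],[0.012,-0.446,-0.711,-0.008,-0.394,-0.054,255]]' 40
python3 - <<'E'
from h import *
a,d=robot.read_camera('scene'); b,d2=robot.read_camera('top')
np.save('scene1.npy',d);np.save('top1.npy',d2)
x=cv2.resize(a[90:330,60:330],(450,400),interpolation=3); y=cv2.resize(b[50:290,330:540],(350,400),interpolation=3)
cv2.imwrite('pics/p4.png',np.hstack([x,y])[...,::-1])
cv2.imwrite('pics/s1.png',a[...,::-1]);cv2.imwrite('pics/t1.png',b[...,::-1])
for n in('scene','top'):
  for l in('pin_collar','pin_center'):
    for r in robot.pinpoint(l,n)[:2]: print(n,l,r['score'],c2w(n,r['at']).round(4))
s=robot.get_state();print(s['eef_pos'],s['ee_rot'],s['force'])
E
```

```text
time: 5.8
eef_pos: [0.5907, -0.1435, 0.2443]
ee_rot: [-1.572, -0.435, -0.337]
force: [0.1, -0.2, -2.2]
gripper_width: 0.0216
scene pin_collar 0.59 [ 0.5973 -0.1411  0.2346]
scene pin_center 0.88 [ 0.5964 -0.1483  0.2279]
[ 0.59260177 -0.14004055  0.24571717] [-1.57034693 -0.43808854 -0.33195534] [-0.07575545  0.18416696 -2.61659526]
```

View pics/p4.png

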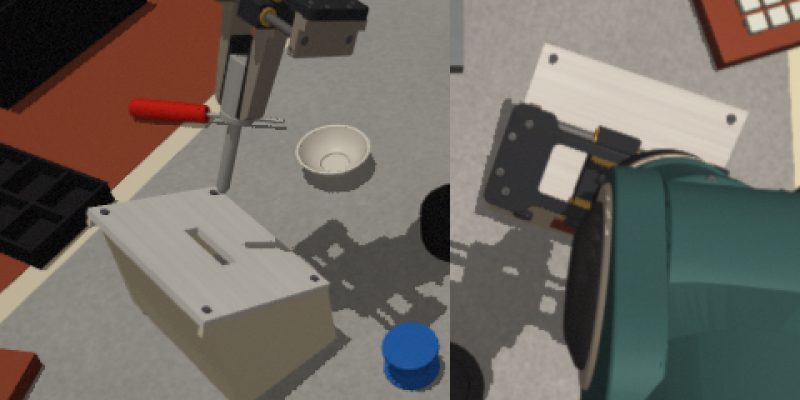

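The pin is held, with the shaft seen in the scene view at about crop (228,155) and its tip above the cover. I check its axis against the expected one using depth.

```bash
python3 - <<'E'
from h import *
from scipy.optimize import least_squares
d=np.load('scene1.npy');P=cloud('scene',d)
T=np.array([.5922,-.1415,.2448]);p=np.array([.3992,-.1386,-.9063]);ey=np.array([.328,.9447,0]);ex=np.cross(ey,-p)
q=P-T;s=q@p;a=q@ex;b=q@ey
m=(d>0)&(np.hypot(a,b)<.016)&(s>.015)&(s<.095)
for lo in range(15,95,8):
    k=m&(s>lo/1e3)&(s<=lo/1e3+.008)
    if k.sum()>3: print(lo,k.sum(),'a',a[k].min().round(4),a[k].max().round(4),'b',b[k].min().round(4),b[k].max().round(4))
print('s max',s[m].max())
k=m&(s<.074)&(s>.018); X=np.c_[a[k],b[k],s[k]]
def f(v,X=X): return np.hypot(X[:,0]-v[0]-v[2]*(X[:,2]-.04),X[:,1]-v[1]-v[3]*(X[:,2]-.04))-.006
r=least_squares(f,[0,0,0,0],loss='soft_l1',f_scale=.001); print('axis offset a,b at s=40mm, slopes',r.x.round(4),len(X),np.abs(f(r.x)).mean())
# cover and slot as scene sees them
o=np.array([.648,-.166,.1145]);q=P-o;A=q@ex;B=q@ey;C=q@(-p)
g=cv2.imread('pics/s1.png').mean(2)
mm=(d>0)&(abs(A)<.06)&(abs(B)<.085)&(abs(C)<.006);print('cover C',np.median(C[mm]))
h=(d>0)&(abs(A)<.03)&(abs(B)<.05)&(C<-.008)&(C>-.05); print('slot interior pts',h.sum(), A[h].min(),A[h].max(),B[h].min(),B[h].max())
# slot edges: rays of the picture to the cover plane
K,kk,Rm,t=cam('scene');cc=-Rm.T@t
D=P-cc; lam=((o-cc)@p)/(D@p); H=cc+D*lam[...,None]-o; ha=H@ex;hb=H@ey
w=(d>0)&(C<-.004)&(abs(ha)<.02)&(abs(hb)<.045); print('slot on cover plane a',np.percentile(ha[w],[2,98]),'b',np.percentile(hb[w],[2,98]),w.sum())
d=np.load('top0.npy');P=cloud('top',d);K,kk,Rm,t=cam('top');cc=-Rm.T@t
D=P-cc; C=(P-o)@(-p);lam=((o-cc)@p)/(D@p); H=cc+D*lam[...,None]-o; ha=H@ex;hb=H@ey
w=(d>0)&(C<-.004)&(abs(ha)<.02)&(abs(hb)<.045); print('top: slot a',np.percentile(ha[w],[2,98]),'b',np.percentile(hb[w],[2,98]),w.sum())
w=(d>0)&(C<-.045)&(abs(ha)<.02)&(abs(hb)<.045); F=o+p*.035;lam=((F-cc)@p)/(D@p);G=cc+D*lam[...,None]-o;print('hole on face a',(G@ex)[w].min(),(G@ex)[w].max(),'b',(G@ey)[w].min(),(G@ey)[w].max())
E
```

```text
15 40 a -0.0055 0.0061 b -0.0039 0.0056
23 40 a -0.0054 0.0057 b -0.0044 0.0052
31 40 a -0.0042 0.0063 b -0.0041 0.005
39 41 a -0.0044 0.0067 b -0.0047 0.0057
47 41 a -0.0031 0.0069 b -0.0045 0.0054
55 37 a -0.0044 0.0059 b -0.0043 0.0052
63 38 a -0.004 0.006 b -0.0054 0.0052
71 39 a -0.0049 0.0058 b -0.0043 0.0062
79 15 a -0.0043 0.005 b -0.0028 0.005
s max 0.08549706005018796
axis offset a,b at s=40mm, slopes [-0.0009 -0.0018  0.0023 -0.0071] 275 0.000746674433692574
cover C -0.0010009348443815302
slot interior pts 11 -0.009796260549409906 -0.007062013962995569 -0.03171376892408587 0.01926840457912869
slot on cover plane a [-0.00468511  0.00799338] b [-0.02464139  0.03302597] 176
top: slot a [-0.00714259  0.00787989] b [-0.03029343  0.03038085] 441
hole on face a -0.006745404188693271 0.005536806741836438 b 0.009831497575074124 0.023724528598347023<stdin>:21: RuntimeWarning: divide by zero encountered in divide
<stdin>:21: RuntimeWarning: invalid value encountered in multiply
<stdin>:24: RuntimeWarning: divide by zero encountered in divide
<stdin>:24: RuntimeWarning: invalid value encountered in multiply
<stdin>:26: RuntimeWarning: divide by zero encountered in divide
<stdin>:26: RuntimeWarning: invalid value encountered in multiply
```

Pin axis, slot and expected line agree to about 1 mm. The top view puts the hole centre at about +15.5 mm. I enter the slot near the middle (b≈0).

```bash
python3 -m pendant '[[0,0,0,-0.0006,-0.004,0,255],[0,0,0,0.0074,-0.0068,-0.018,255],[0,0,0,0.0154,-0.0095,-0.036,255],[0,0,0,0.0194,-0.0109,-0.045,255],[0,0,0,0.0194,-0.0109,-0.045,255],[0,0,0,0.0214,-0.0116,-0.0496,255],[0,0,0,0.0233,-0.0123,-0.0541,255],[0,0,0,0.0253,-0.013,-0.0586,255],[0,0,0,0.0273,-0.0137,-0.0631,255],[0,0,0,0.0273,-0.0137,-0.0631,255]]' 40
```

```text
time: 7.35
eef_pos: [0.6191, -0.155, 0.1809]
ee_rot: [-1.571, -0.436, -0.333]
force: [0.3, -0.6, -1.9]
gripper_width: 0.0217
```

```bash
python3 -m pendant '[[0,0,0,0.0024,-0.0008,-0.0054,255],[0,0,0,0.0048,-0.0017,-0.0109,255],[0,0,0,0.0072,-0.0025,-0.0163,255],[0,0,0,0.0084,-0.0029,-0.019,255],[0,0,0,0.0088,-0.003,-0.02,255],[0,0,0,0.0092,-0.0032,-0.0209,255],[0,0,0,0.0096,-0.0033,-0.0218,255],[0,0,0,0.01,-0.0035,-0.0227,255],[0,0,0,0.01,-0.0035,-0.0227,255],[0,0,0,0.01,-0.0035,-0.0227,255]]' 40
```

```text
time: 8.6
eef_pos: [0.6293, -0.1584, 0.1593]
ee_rot: [-1.571, -0.437, -0.334]
force: [-4.2, 1.3, 5.3]
gripper_width: 0.0219
```

Contact on the face at 35 mm depth (about 8 N). Now I slide towards +y while pressing lightly.

```bash
python3 -m pendant '[[0,0,0,0.0009,0.0013,-0.0009,255],[0,0,0,0.0014,0.0027,-0.0009,255],[0,0,0,0.0018,0.004,-0.0009,255],[0,0,0,0.0023,0.0053,-0.0009,255],[0,0,0,0.0028,0.0067,-0.0009,255],[0,0,0,0.0033,0.008,-0.0009,255],[0,0,0,0.0038,0.0095,-0.0009,255],[0,0,0,0.0043,0.0109,-0.0009,255],[0,0,0,0.0047,0.0122,-0.0009,255],[0,0,0,0.0047,0.0122,-0.0009,255]]' 40
```

```text
time: 9.85
eef_pos: [0.6322, -0.1525, 0.1593]
ee_rot: [-1.575, -0.437, -0.339]
force: [-13.3, -7.4, 15.1]
gripper_width: 0.0216
```

```bash
python3 -m pendant '[[0,0,0,-0.0004,0.0001,0.0009,255],[0,0,0,-0.0006,0.0002,0.0014,255],[0,0,0,-0.0008,0.0003,0.0018,255],[0,0,0,-0.0008,0.0003,0.0018,255],[0,0,0,-0.0008,0.0003,0.0018,255],[0,0,0,-0.0006,0.0009,0.0018,255],[0,0,0,-0.0006,0.0009,0.0018,255],[0,0,0,-0.0006,0.0009,0.0018,255],[0,0,0,-0.0006,0.0009,0.0018,255],[0,0,0,-0.0006,0.0009,0.0018,255]]' 40
```

```text
time: 11.1
eef_pos: [0.6334, -0.1454, 0.1597]
ee_rot: [-1.571, -0.437, -0.334]
force: [0.5, 0.7, -1.3]
gripper_width: 0.0215
```

```bash
python3 -m pendant '[[0,0,0,0.0007,0.0008,-0.0009,255],[0,0,0,0.0011,0.0007,-0.0018,255],[0,0,0,0.0015,0.0005,-0.0027,255],[0,0,0,0.0019,0.0004,-0.0036,255],[0,0,0,0.0023,0.0003,-0.0045,255],[0,0,0,0.0023,0.0003,-0.0045,255],[0,0,0,0.0023,0.0003,-0.0045,255],[0,0,0,0.0023,0.0003,-0.0045,255],[0,0,0,0.0023,0.0003,-0.0045,255],[0,0,0,0.0023,0.0003,-0.0045,255]]' 40
```

```text
time: 12.35
eef_pos: [0.6357, -0.145, 0.1552]
ee_rot: [-1.571, -0.437, -0.333]
force: [0.4, 0.4, -2.1]
gripper_width: 0.0219
```

The tip dropped into the hole freely, 4 mm below the face with no resistance. I push on in stages.

```bash
python3 -m pendant '[[0,0,0,0.0008,-0.0003,-0.0018,255],[0,0,0,0.0016,-0.0006,-0.0036,255],[0,0,0,0.0024,-0.0008,-0.0054,255],[0,0,0,0.0032,-0.0011,-0.0072,255],[0,0,0,0.004,-0.0014,-0.009,255],[0,0,0,0.0048,-0.0017,-0.0109,255],[0,0,0,0.0056,-0.0019,-0.0127,255],[0,0,0,0.006,-0.0021,-0.0136,255],[0,0,0,0.006,-0.0021,-0.0136,255],[0,0,0,0.006,-0.0021,-0.0136,255]]' 40
```

```text
time: 13.6
eef_pos: [0.6417, -0.1472, 0.1417]
ee_rot: [-1.571, -0.437, -0.334]
force: [0.3, 0.8, -1.6]
gripper_width: 0.022
```

```bash
python3 -m pendant '[[0,0,0,0.0012,-0.0004,-0.0027,255],[0,0,0,0.0024,-0.0008,-0.0054,255],[0,0,0,0.0036,-0.0012,-0.0082,255],[0,0,0,0.0048,-0.0017,-0.0109,255],[0,0,0,0.006,-0.0021,-0.0136,255],[0,0,0,0.0068,-0.0024,-0.0154,255],[0,0,0,0.0076,-0.0026,-0.0172,255],[0,0,0,0.0084,-0.0029,-0.019,255],[0,0,0,0.009,-0.0031,-0.0204,255],[0,0,0,0.009,-0.0031,-0.0204,255]]' 40
```

```text
time: 14.85
eef_pos: [0.65, -0.15, 0.123]
ee_rot: [-1.57, -0.436, -0.334]
force: [-14.4, 4.5, 17.5]
gripper_width: 0.022
```

Collar contact at the expected height (22 N axial). I press 1 mm more, relax, then open the gripper.

```bash
python3 -m pendant '[[0,0,0,0.0004,-0.0001,-0.0009,255],[0,0,0,0.0004,-0.0001,-0.0009,255],[0,0,0,-0.0004,0.0001,0.0009,255],[0,0,0,-0.0008,0.0003,0.0016,255],[0,0,0,-0.0008,0.0003,0.0016,150],[0,0,0,-0.0008,0.0003,0.0016,100],[0,0,0,-0.0008,0.0003,0.0016,100],[0,0,0,-0.0008,0.0003,0.0016,100],[0,0,0,-0.0008,0.0003,0.0016,100],[0,0,0,-0.0008,0.0003,0.0016,100]]' 40
```

```text
time: 16.1
eef_pos: [0.6499, -0.15, 0.1228]
ee_rot: [-1.571, -0.437, -0.334]
force: [0.0, 0.9, -0.7]
gripper_width: 0.0558
```

Released with about zero force. I back out along the axis, then clear away.

```bash
python3 -m pendant '[[0,0,0,-0.004,0.0014,0.009,100],[0,0,0,-0.012,0.0042,0.0272,100],[0,0,0,-0.02,0.0069,0.0453,100],[0,0,0,-0.028,0.0097,0.0634,100],[0,0,0,-0.036,0.0125,0.0816,100],[0,0,0,-0.048,0.0166,0.1088,100],[0,0,0,-0.07,0.03,0.13,100],[0,0,0,-0.12,0.06,0.15,100],[0,0,0,-0.17,0.09,0.15,100],[0,0,0,-0.2,0.1,0.15,100]]'
python3 - <<'E'
from h import *
a,d=robot.read_camera('scene'); b,d2=robot.read_camera('top')
x=cv2.resize(a[170:350,90:290],(444,400),interpolation=3); y=cv2.resize(b[60:260,110:520],(356*2,347),interpolation=3)
cv2.imwrite('pics/p5.png',cv2.resize(np.vstack([cv2.copyMakeBorder(x,0,0,0,712-444,0),y]),(560,587))[...,::-1])
P=cloud('scene',d);o=np.array([.648,-.166,.1145]);p=np.array([.3992,-.1386,-.9063]);ey=np.array([.328,.9447,0]);ex=np.cross(ey,-p)
for nm,P,dd in(('scene',P,d),('top',cloud('top',d2),d2)):
    q=P-o;A=q@ex;B=q@ey;C=-(q@p); m=(dd>0)&(abs(A)<.05)&(abs(B)<.05); cov=np.median(C[(dd>0)&(abs(A)<.06)&(abs(B)>.04)&(abs(B)<.08)&(abs(C)<.006)])
    h=m&(C>.045)&(C<.09); print(nm,'cover',cov,'head top',np.percentile(C[h],[50,98]) if h.any() else None,A[h].mean(),B[h].mean(),h.sum())
E
```

```text
time: 17.35
eef_pos: [0.4478, -0.0486, 0.2734]
ee_rot: [-1.57, -0.438, -0.332]
force: [-0.0, -0.2, 0.1]
gripper_width: 0.0559
scene cover -0.0009784726483072553 head top [0.0537173  0.05579706] 0.003729171869386278 0.020076553764001786 213
top cover 9.335275590916202e-05 head top [0.05581973 0.0584236 ] 0.0019116741674963008 0.015372412500181695 264
```

View pics/p5.png

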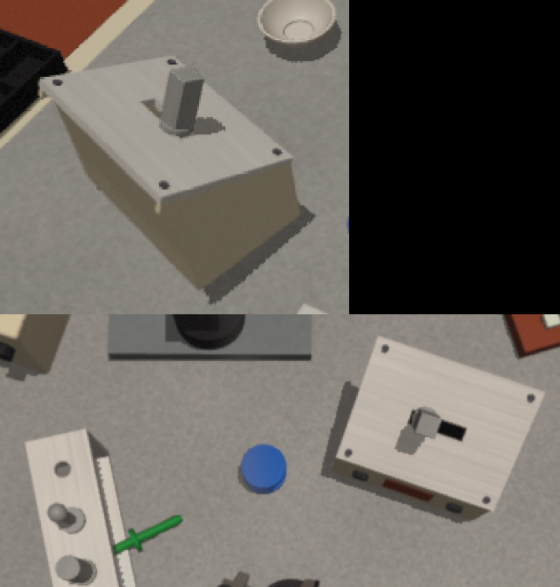

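The pin is home: head top 56 mm off the cover, at b≈15–20, with the other two pins still in the rack. The green look-alike seems to be lying down now, so I take a wider look.

```bash
python3 - <<'E'
from h import *
a,d=robot.read_camera('scene'); b,d2=robot.read_camera('top')
cv2.imwrite('pics/p6.png',np.hstack([cv2.resize(a[180:400,270:520],(400,352)),cv2.resize(b[120:340,120:370],(400,352))])[...,::-1])
for nm,im,dd in(('scene',a,d),('top',b,d2)):
  P=cloud(nm,dd);i=im.astype(int);g=(i[...,1]>i[...,0]*1.6)&(i[...,1]>i[...,2]*1.5)&(dd>0)&(P[...,0]>.45)&(P[...,2]>.003)&(P[...,2]<.12)
  print(nm,g.sum(),P[g].min(0).round(3),P[g].max(0).round(3))
E
```

```text
scene 443 [ 0.455 -0.782  0.003] [0.828 0.204 0.116]
top 362 [0.515 0.131 0.011] [0.56  0.211 0.032]
```

View pics/p6.png

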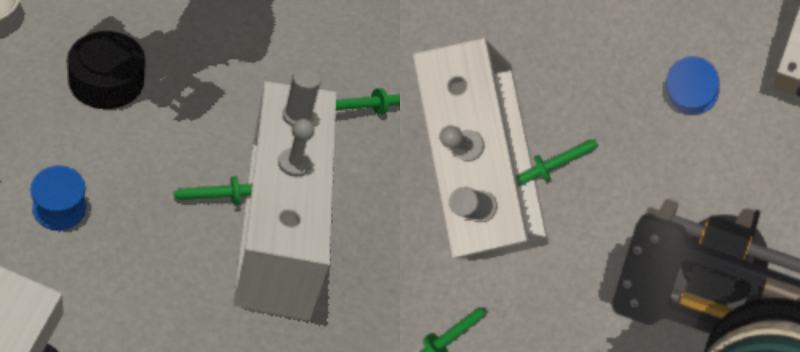

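Both green decoys toppled, including the one I never came near. They stood on their tips, so they fell by themselves, and they are still on the bench. The pin is home and the arm is clear, so I hand in.

```bash
python3 -c "
from h import *
s=robot.get_state();print(s['time'],s['force'],s['gripper_width']);print(robot.finish_job())"
```

```text
17.55 [ 0.52882813 -0.72232381  0.65047671] 0.056052560602863094
the job is handed in; nothing more can be done
None
```

The square-headed pin is fully home in the carriage, released, and the job is handed in at 17.6 s of the 51 s allowed.

- **What I did:** I took the pin from the rack, tilted it 25° and put it through the slot. The tip met the carriage face at about 35 mm depth. I slid it towards the unit's +y until it dropped into the index hole, about 15 mm from the middle. I pushed until the collar bore on the cover (22 N, then 1 mm more), opened the gripper and backed out.
- **How I found the hole:** The depth picture had already shown the hole through the slot, so I slid straight towards it. The slide stuck once at about 7 mm. I eased the pressure, the tool moved on to the hole, and the tip then went in with no resistance.
- **Last checks that passed:** The head top is about 56 mm off the cover, as it should be with the collar seated. The round and slim pins are still in the rack, and the wrist force was about zero with the gripper clear.
- **Checks that disagreed:** The two cameras place the head at +15 mm and +20 mm along the slot. They see different faces of the head, and I did not resolve this further.
- **Also seen:** Both green look-alikes, which stood on end at the start, are now lying on the bench. I saw no contact with either, and the tool never went near one of them, so they probably fell by themselves.

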